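Stack the leaning bench filter and start its pump

ROBOT

A 6-joint arm with a two-finger parallel gripper is mounted at the origin on the work surface. World frame = base frame: x ahead of the robot, y to its left, z up, the work surface at z = 0. Lengths are in m, angles in rad, forces in N, time in s.
With the tool pointing down it reaches from about 0.375 to 0.975 m from the base axis. Payload 3.8 kg.
Tool frame: the origin (TCP) lies midway between the tips of the shut fingers; the grasp point (between the pads) lies 19 mm behind it; z points along the fingers, y is the line along which they close (so a half turn about z gives the same grasp; the last joint's range is limited). The gripper opens to 85 mm and grips with 20 to 120 N. Pads are 22 mm wide; open, the fingers measure 114 mm over their backs; the gripper's body (76 mm by 85 mm) begins 54 mm behind the grasp point. The pads swing forward as they close: fully open they stand 13 mm farther back than shut.
Start: joints at [-1.265, 0.264, 1.604, -0, 1.274, -0.037], TCP at [0.227, -0.636, 0.231] pointing down, gripper open.
Joint ranges: [-2.63, 2.63], [-0.94, 2.18], [0.31, 2.57], [-1.31, 4.45], [0, 2.66], [-2.55, 2.55]. Speed limits (rad/s): [2.57, 2.57, 3.14, 3.14, 3.14, 3.14].

INTERFACE

Orientations are given as a 3x3 rotation matrix whose columns are the frame's x, y, z axes.
In Python, from cell import bot gives the robot as it stands. The module is installed in compiled form; this text tells all that it offers.
- The arm moves only by the shell command python3 -m pendant 'ROWS' [FORCE]. ROWS is text: rows parted by semicolons, each of 7 numbers parted by spaces: the turn, a rotation vector about the tool's x, y, z scaled (see below), then the shift along the tool's x, y, z scaled (see below), then the opening, from -1 (shut) to 1 (fully open). A call has 1 to 12 rows; each row shifts and turns the commanded pose from where the row before left it, along the tool's axes as they then stand; what a row does not reach is not made up. The controller multiplies each number of a shift by 0.25 m and each number of a turn by 360 degrees. A row lasts 1/8 s, in which the tool goes at most 62.5 mm and 10.7 degrees, less where a joint would pass 70% of its speed; a pose out of reach is approached as far as the arm can. A call with a number of a shift or a turn outside -1 to 1 is refused whole. A call with a gripper value outside its range is refused whole. The fingers move at their own pace and stop on an object; FORCE is the grip in N (left out, the last holds). Time passes only in rows, so rows that do not move let the fingers close. It gives the time, the measured TCP pose, the force, the opening and the grip force at its end, in the units of the state.
- bot.read_state(): the state, without advancing time (a new reading comes with each control period).
- bot.camera(name): name is "side" or "top"; returns a dict with "img" (384x512x3 uint8, blue, green, red), "depth" (384x512 float32, m along the optical axis (not along the pixel's ray), 0 where there is no reading), "vertical_fov" (degrees; the focal length in pixels is half the picture's height over the tangent of half this angle, whatever the lens; pixels are square), "cx", "cy" (the principal point, pixels), "k1" (the pictures are not rectified: a ray, as slopes to the right and down, at radius r is drawn at 1 + k1 r^2 times it, then the intrinsics apply), "R" (3x3) and "t" (3): a world point X has camera coordinates R X + t. Camera axes: x right, y down, z forward; pixel columns grow to the right and rows downward; lengths in m; the calibration is good to about 2 mm. A picture is of the moment at which its call begins.
- bot.hand_in(): hands the job in; it is judged then, once.
The state is a dict: "t": time; "joint_pos": joint angles; "qd": joint speeds; "effort": joint torques, N m; "tcp_pos": TCP position; "tcp_rot": TCP orientation; "wrist_force": force on the tool from outside, world axes, zero at the start; "torque": the same for the moment, N m; "width": finger opening in m; "finger_force": force on a finger pad.
Only numpy, scipy, OpenCV 4.12 (cv2) and the standard library are available. Lean on these libraries where they do the work, as an engineer would, in place of code of your own. Each camera call takes 0.05 s, during which the arm holds its last target. There are 200 camera calls.

TASK

Load the leaning filter stand: lower the white filter disc (hub up) onto its post, then the orange spacer ring, then the steel cap (knob up), each pushed fully home and none of them let fall. Then flip the red toggle on the vacuum pump over to its other side, and leave the beaker, the bottle and the jar alone.

Things in the scene. Friction and masses are not known exactly. Their poses are not given: they have to be found in the camera images.
- post: Fixed steel post, 18 mm diameter, 78 mm long (last 7 mm taper to 8 mm), on a 120 mm round seat plate. Origin: on the post's axis at the seat's upper face, 85 mm above the table. z runs up along the post, which leans 30 degrees from vertical to the stand's front (roughly towards the robot); y is level, across the lean. Parts must be tilted with it to slide on; their bores leave 3 mm clearance all round.
- disc_home (a point): Where disc_mid lies when the disc is fully home on the seat: on the post's axis, 20 mm above the seat; axes as the post. The post then sticks out 38 mm above the hub: keep the gripper's palm clear of it. A released part rests up to 3 mm off the axis; friction may stop it from sliding down by itself, so push it home.
- spacer_home (a point): Where spacer_mid lies when the spacer is home on the disc's hub: on the axis, 51 mm above the seat. Axes as the post.
- cap_home (a point): Where cap_mid lies when the cap is home on the spacer: on the axis, 91 mm above the seat. Axes as the post.
- disc_mid (a point): White plastic filter disc, about 0.2 kg, on the table, hub up: flange 110 mm diameter, 8 mm thick (1.5 mm ribs on it), central hub of 40 mm diameter reaching 40 mm above the underside, 24 mm bore right through. Point: on its axis, 20 mm above the underside (half-way up); z is its axis, hub up. Grip the top 16 mm of the hub.
- spacer_mid (a point): Orange plastic spacer ring, about 0.15 kg, loose and flat on the table: 60 mm outside diameter, 22 mm tall, 24 mm bore right through. Point: on its axis, 11 mm above the underside (half-way up); z is its axis. Grip it across the outside.
- cap_mid (a point): Steel clamp cap, about 0.3 kg, on the table, knob up: body 76 mm diameter, 24 mm tall, with a 24 mm bore 20 mm deep in its underside; on top a black knob of 36 mm diameter, 34 mm tall (58 mm in all). Point: on its axis, 29 mm above the underside (half-way up); z is its axis, knob up. Grip the knob, whose middle is 41 mm above the underside.
- pump: White vacuum pump, a fixed box 170 x 130 x 90 mm (x, y, z) with a black block 70 x 50 mm on top reaching 110 mm height, out of which the toggle lever stands. Origin: centre of its underside; z up; the lever swings along its x axis.
- switch_pivot (a point): The toggle's pivot, 110 mm above the pump's underside; axes as the pump.
- switch_tip (a point): Centre of the red ball (26 mm diameter) at the end of the 80 mm long, 10 mm thick toggle lever. Off, it leans towards the pump's -x side (36 mm from the pivot, 72 mm above it); on, it leans as far to the +x side.
- switch (a joint): Toggle lever's angle: 0 off (leaning to the pump's -x), 0.45 upright, 0.9 on (leaning to the pump's +x). It resists with about 1 to 2 N at the ball until it is pushed past upright, then snaps to the other end by itself.
- beaker: Bystander: glass beaker, 72 mm diameter, 95 mm tall; origin at the centre of its underside.
- bottle: Bystander: green glass bottle, 74 mm diameter, 280 mm tall; origin at the centre of its underside.
- jar: Bystander: amber jar with a white lid, 60 mm diameter, 85 mm tall; origin at the centre of its underside.
Mind the look-alikes: they are no part of the job. What is shaped like the pump but purple is not meant.

How it is judged:
By the outcome, as a careful person would: the job done as asked, in the order asked, and still so for the second after the job is handed in, with the robot touching nothing.
It also fails if it takes over 72 s, if anything falls off the work surface, if the arm or the gripper's body presses on something with over 40 N, if the wrist force passes 120 N, or if a joint passes its speed limit or range.

## Working session

There is one attempt and no reset: what is moved stays moved. The work goes in short steps, Python scripts to look and compute and a shell command to move; the robot and the scene stay as the last step left them, time stands still between calls to the robot, and variables do not carry over. Pictures are saved under pics/ and viewed, at most 10 in all, crops included, and the job is handed in when it is done.

```bash
mkdir -p pics
cat > h.py <<'E'
import numpy as np, cv2
from cell import bot
def grab(n):
    c=bot.camera(n); np.savez('/tmp/%s.npz'%n,**{k:np.array(v) for k,v in c.items()}); return c
def load(n): return dict(np.load('/tmp/%s.npz'%n))
def K(c):
    f=192/np.tan(np.radians(float(c['vertical_fov'])/2)); return np.array([[f,0,float(c['cx'])],[0,f,float(c['cy'])],[0,0,1]])
def D(c): return np.array([float(c['k1']),0,0,0])
def cloud(c):
    v,u=np.mgrid[0:384,0:512]; p=np.stack([u.ravel(),v.ravel()],1).astype(np.float64)[:,None]
    n=cv2.undistortPoints(p,K(c),D(c))[:,0]; z=c['depth'].reshape(-1,1)
    X=np.hstack([n*z,z]); return ((X-c['t'])@c['R']).reshape(384,512,3)
def proj(c,X):
    return cv2.projectPoints(np.atleast_2d(X).astype(float),cv2.Rodrigues(c['R'])[0],c['t'].astype(float),K(c),D(c))[0][:,0]
E
python3 - <<'E'
from h import *
for n in('side','top'):
    c=grab(n); cv2.imwrite(f'pics/{n}0.png',cv2.resize(c['img'],(800,600),interpolation=cv2.INTER_CUBIC))
    print(n,c['vertical_fov'],c['cx'],c['cy'],c['k1'],-c['R'].T@c['t'],c['R'][2])
print(bot.read_state())
E
```

```text
side 47.17834149389639 256.9585535627513 197.2370598758043 0.014668686168541112 [0.44250014 0.98943682 0.70098938] [ 0.06992204 -0.85507396 -0.51376982]
top 47.829893428874996 253.26890342380997 194.40501369652452 -0.06382506333304874 [ 0.38623007 -0.00313522  1.39459973] [ 0.11165262  0.01999501 -0.99354612]
{'t': 0.1, 'joint_pos': array([-1.26487271e+00,  2.64714094e-01,  1.60525273e+00,  5.27804597e-05,
        1.27375941e+00, -3.69240422e-02]), 'qd': array([-0.0015628 , -0.00216634, -0.00479557,  0.00084985, -0.00012245,
       -0.00070465]), 'effort': array([-5.03190095e-04, -5.16705751e+01, -3.68593168e+01, -2.12027417e-04,
        6.25982400e-03, -2.34563430e-05]), 'tcp_pos': array([ 0.22670731, -0.63505992,  0.23005386]), 'tcp_rot': array([[ 9.41806435e-01,  3.36155151e-01, -5.94452680e-04],
       [ 3.36155652e-01, -9.41804213e-01,  2.04971469e-03],
       [ 1.29164113e-04, -2.13026312e-03, -9.99997723e-01]]), 'wrist_force': array([-0.36967832, -0.16354891,  0.13267116]), 'torque': array([0.01731676, 0.03570757, 0.03192315]), 'finger_force': 0.0, 'width': 0.08526608487112035}
```

View pics/side0.png

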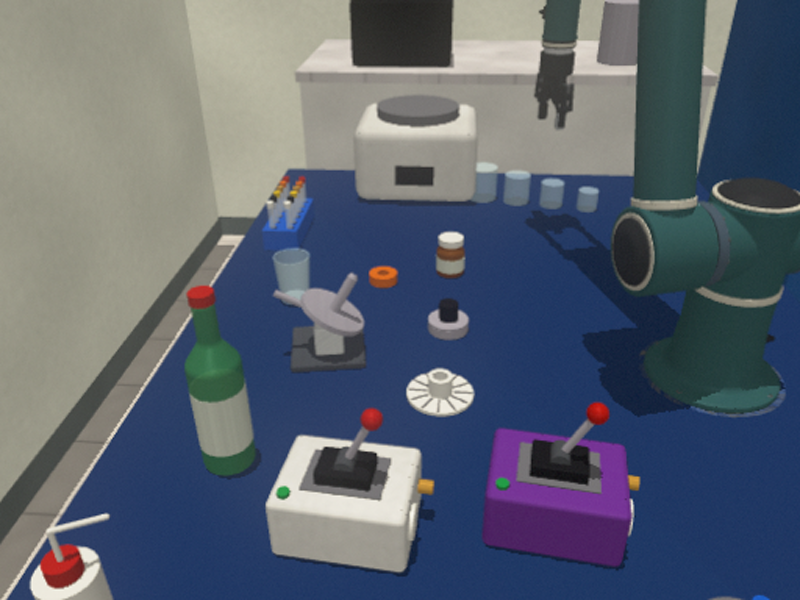

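View pics/top0.png

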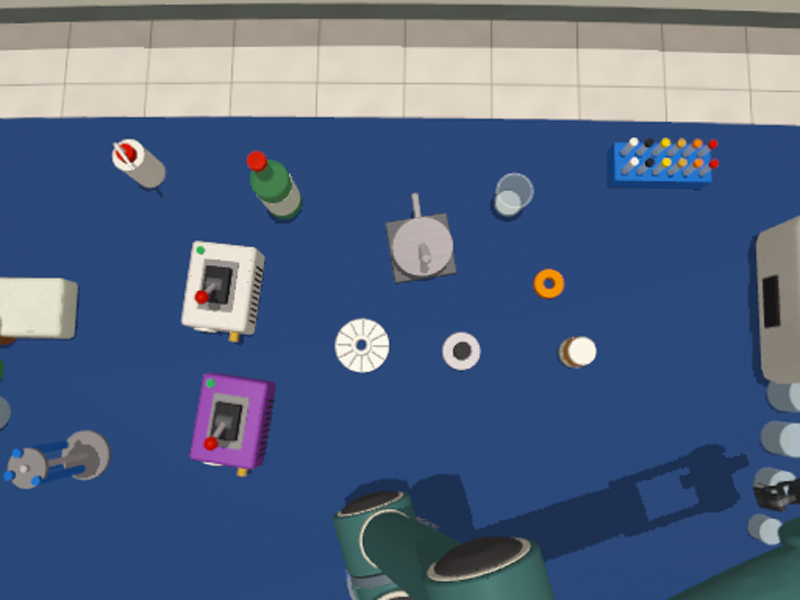

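Top view (800 px): the disc is at (361,345), the spacer at (549,283), the cap at (461,351), and the stand at (422,247). Two boxes have toggles: the white one at (224,288) and the purple one at (232,420). The white one is the pump meant; the purple one is the look-alike. Next I'll measure from depth and take one enlarged crop to confirm.

Run:
```python
from h import *
np.set_printoptions(precision=4,suppress=True)
c=load('top');s=load('side');P=cloud(c);Q=cloud(s)
def box(A,u0,v0,u1,v1,img):
    k=1.5625;sl=np.s_[int(v0/k):int(v1/k),int(u0/k):int(u1/k)];return A[sl].reshape(-1,3),img[sl].reshape(-1,3)
def circ(p):
    (x,y),r=cv2.minEnclosingCircle(p[:,:2].astype(np.float32)); return np.array([x,y,r])
print('table z',np.median(P[200:230,260:300,2]),np.median(P[120:130,230:240,2]))
for n,b,lo,hi in [('disc fl',(325,305,400,385),.004,.016),('disc hub',(325,305,400,385),.03,.05),('spacer',(525,260,575,305),.015,.03),('cap body',(435,325,487,377),.018,.03),('cap knob',(435,325,487,377),.05,.065)]:
    p,_=box(P,*b,c['img']);m=(p[:,2]>lo)&(p[:,2]<hi);q=p[m];print(n,m.sum(),circ(q),q.mean(0))
# seat plane from top
for n,A,im,b in [('top',P,c['img'],(380,190,460,290)),('side',Q,s['img'],(265,265,370,365))]:
    p,_=box(A,*b,im);p=p[(p[:,2]>.05)&(p[:,2]<.3)]
    best=0
    rng=np.random.default_rng(0)
    for i in range(500):
        a=p[rng.choice(len(p),3,False)];nn=np.cross(a[1]-a[0],a[2]-a[0]);l=np.linalg.norm(nn)
        if l<1e-7: continue
        nn/=l;nn*=np.sign(nn[2]);m=abs((p-a[0])@nn)<.002
        if m.sum()>best: best=m.sum();bm=m;
    q=p[bm];ce=q.mean(0);nn=np.linalg.svd(q-ce)[2][2];nn*=np.sign(nn[2])
    h=(p-ce)@nn; po=p[(h>.012)&(h<.09)];
    print(n,best,'n',nn,'tilt',np.degrees(np.arccos(nn[2])),'az',np.degrees(np.arctan2(nn[1],nn[0])),'ce',ce)
    print(' post n',len(po),po.mean(0),'hmax',h.max(), 'dir',np.linalg.svd(po-po.mean(0))[2][0])
    # foot of post: post surface mean projected along n to plane
    print(' foot(surface)',po.mean(0)-nn*((po.mean(0)-ce)@nn))
# red balls
for n,A,im,b in [('top',P,c['img'],(180,270,225,320)),('side',Q,s['img'],(350,400,390,440))]:
    p,g=box(A,*b,im);g=g.astype(int);m=(g[:,2]>120)&(g[:,1]<60)&(g[:,0]<60)&(p[:,2]>.1);q=p[m]
    from scipy.optimize import least_squares
    f=least_squares(lambda x:np.linalg.norm(q-x,axis=1)-.013,q.mean(0)-[0,0,.01],loss='soft_l1',f_scale=.001);print('ball',n,m.sum(),f.x)
# pump top
p,_=box(P,175,230,275,345,c['img']);m=(p[:,2]>.083)&(p[:,2]<.095);q=p[m]
r=cv2.minAreaRect((q[:,:2]*1000).astype(np.float32));print('pump',r,cv2.boxPoints(r))
m=(p[:,2]>.105)&(p[:,2]<.114);r=cv2.minAreaRect((p[m][:,:2]*1000).astype(np.float32));print('block',r)
for n,b,lo,hi in [('beaker',(480,165,540,220),.01,.1),('jar',(555,330,605,375),.075,.095),('bottle',(240,145,305,225),.02,.3)]:
    p,_=box(P,*b,c['img']);m=(p[:,2]>lo)&(p[:,2]<hi);print(n,circ(p[m]),p[m][:,2].max())
w=np.hstack([cv2.resize(c['img'][140:310,110:290],(400,378),interpolation=3),cv2.resize(s['img'][160:350,160:420],(400,292),interpolation=3) if 0 else cv2.resize(s['img'][160:330,160:340],(400,378),interpolation=3)])
cv2.imwrite('pics/c1.png',w)
```

```text
table z 0.0022222366273378256 0.0008466747756309184
disc fl 1014 [0.4591 0.0939 0.1108] [0.4565 0.0912 0.0086]
disc hub 85 [0.4559 0.0925 0.0197] [0.4555 0.0924 0.0402]
spacer 221 [ 0.5887 -0.2865  0.0299] [ 0.5881 -0.2867  0.0227]
cap body 321 [ 0.4473 -0.1096  0.0378] [ 0.4464 -0.109   0.025 ]
cap knob 106 [ 0.4468 -0.1092  0.0178] [ 0.4467 -0.1088  0.0586]
top 575 n [-0.484  -0.0944  0.8699] tilt 29.547401559803237 az -168.96888929762045 ce [ 0.6488 -0.0261  0.0877]
 post n 69 [ 0.6234 -0.0305  0.1352] hmax 0.0792797721850136 dir [-0.583  -0.1207  0.8035]
 foot(surface) [ 0.6496 -0.0254  0.0882]
side 585 n [-0.4859 -0.0847  0.8699] tilt 29.55434270685474 az -170.10789254736923 ce [ 0.6463 -0.0195  0.0846]
 post n 153 [ 0.6243 -0.0247  0.1241] hmax 0.07816547210745708 dir [ 0.5006  0.1321 -0.8555]
 foot(surface) [ 0.6465 -0.0208  0.0845]
ball top 52 [0.531  0.3696 0.2013]
ball side 124 [0.5298 0.3764 0.1814]
pump ((564.2571411132812, 372.75689697265625), (129.1208953857422, 170.36549377441406), 84.40448760986328) [[473.1853 316.8098]
 [642.739  300.1984]
 [655.329  428.704 ]
 [485.7753 445.3154]]
block ((564.321533203125, 374.637939453125), (51.19704055786133, 70.11734008789062), 84.78414916992188)
beaker [ 0.7788 -0.2268  0.0615] 0.09985402414826741
jar [ 0.4479 -0.3375  0.0279] 0.09438623858725458
bottle [0.7549 0.2627 0.0379] 0.2886994575343149
```

View pics/c1.png

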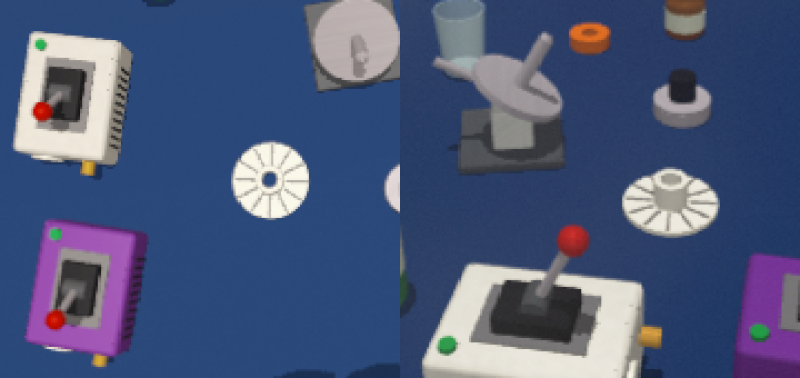

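The crop confirms the white pump with its ball at (42,111), leaning towards the robot (pump -x ≈ world -x). Next I'll refine the post axis and plan the first move.

```bash
cat >> h.py <<'E'
from scipy.spatial.transform import Rotation as Ro
def rel(R0,p0,p,R=None):
    "turn first (in place), then shift; prints in pendant units"
    R=R0 if R is None else R
    w=Ro.from_matrix(R0.T@R).as_rotvec()/(2*np.pi); d=R.T@(np.array(p)-p0)/.25
    print('turn',w.round(4),'rows>=%.1f'%(np.linalg.norm(w)/.0297),'| shift',d.round(4),'rows>=%.1f'%(np.linalg.norm(d)/.25))
def go(p,R=None):
    s=bot.read_state(); rel(s['tcp_rot'],s['tcp_pos'],p,R)
E
python3 - <<'E'
from h import *
from scipy.optimize import least_squares
np.set_printoptions(precision=4,suppress=True)
k=1.5625;D_=[]
for cn,(u0,v0,u1,v1) in (('top',(380,190,460,290)),('side',(265,265,370,365))):
    c=load(cn);p=cloud(c)[int(v0/k):int(v1/k),int(u0/k):int(u1/k)].reshape(-1,3);D_.append(p[p[:,2]>.005])
def ax(x): return np.array([np.sin(np.pi/6)*np.cos(x),np.sin(np.pi/6)*np.sin(x),np.cos(np.pi/6)])
def fit(Ds,x0=(.648,-.026,np.radians(-169.5))):
    # params: foot x,y, azimuth, foot z
    x0=np.array([*x0,.085])
    def sel(x):
        n=ax(x[2]);o=np.array([x[0],x[1],x[3]]);out=[]
        for p in Ds:
            h=(p-o)@n;r=np.linalg.norm(p-o-h[:,None]*n,axis=1)
            out.append((p[(h>.012)&(h<.068)&(r<.02)],p[(abs(h)<.008)&(r<.058)&(r>.015)]))
        return out
    for _ in range(4):
        S=sel(x0)
        def res(x):
            n=ax(x[2]);o=np.array([x[0],x[1],x[3]]);e=[]
            for a,b in S:
                h=(a-o)@n;e.append(np.linalg.norm(a-o-h[:,None]*n,axis=1)-.009);e.append(((b-o)@n)*.3)
            return np.concatenate(e)
        x0=least_squares(res,x0,loss='soft_l1',f_scale=.002).x
    return x0,[(len(a),len(b)) for a,b in S]
for Ds in (D_,D_[:1],D_[1:]):
    x,n=fit(Ds);print(x,np.degrees(x[2]),n)
# base square
p=D_[0];q=p[(p[:,2]>.008)&(p[:,2]<.04)];print(len(q),cv2.minAreaRect((q[:,:2]*1000).astype(np.float32)))
go([.456,.0925,.12])
E
```

```text
[ 0.646  -0.0272 -2.9651  0.0852] -169.88629043892698 [(43, 947), (127, 563)]
[ 0.6462 -0.027  -2.9599  0.0863] -169.5909682613304 [(40, 940)]
[ 0.6461 -0.027  -2.9599  0.0838] -169.59017165296862 [(124, 561)]
437 ((666.9901123046875, -16.627479553222656), (198.1540069580078, 145.55224609375), 9.275879859924316)
turn [0. 0. 0.] rows>=0.0 | shift [ 1.842  -2.4316  0.4456] rows>=12.3
```

```bash
python3 -m pendant '0 0 0 .145 -.19 .02 1;0 0 0 .145 -.19 .02 1;0 0 0 .145 -.19 .02 1;0 0 0 .145 -.19 .02 1;0 0 0 .145 -.19 .02 1;0 0 0 .145 -.19 .02 1;0 0 0 .145 -.19 .02 1;0 0 0 .145 -.19 .02 1;0 0 0 .145 -.19 .02 1;0 0 0 .145 -.19 .02 1;0 0 0 .145 -.19 .02 1;0 0 0 .145 -.19 .02 1' 40
python3 -m pendant '0 0 0 .1 -.15 .1 1;0 0 0 0 0 0 1;0 0 0 0 0 0 1'
python3 - <<'E'
from h import *
go([.456,.0925,.013]); print(bot.read_state()['joint_pos'])
E
```

```text
t: 1.6
tcp_pos: [0.445, 0.0493, 0.1711]
tcp_rot: [[0.942, 0.336, 0.0], [0.336, -0.942, -0.0], [0.0, 0.0, -1.0]]
wrist_force: [1.3, -0.6, 0.2]
width: 0.0856
finger_force: 0.0
t: 1.98
tcp_pos: [0.4554, 0.0908, 0.1459]
tcp_rot: [[0.941, 0.337, -0.001], [0.337, -0.941, -0.001], [-0.001, 0.0, -1.0]]
wrist_force: [0.4, 0.7, -0.3]
width: 0.0852
finger_force: 0.0
turn [0. 0. 0.] rows>=0.0 | shift [ 0.0052 -0.0057  0.5318] rows>=2.1
[ 1.43569279e-01 -6.65531808e-02  2.12998364e+00 -5.98306688e-04
  1.07942705e+00  1.37090499e+00]
```

```bash
python3 -m pendant '0 0 0 .005 -.006 .2 1;0 0 0 0 0 .2 1;0 0 0 0 0 .1 1;0 0 0 0 0 .032 1;0 0 0 0 0 0 -1;0 0 0 0 0 0 -1;0 0 0 0 0 0 -1;0 0 0 0 0 0 -1;0 0 0 0 0 0 -1;0 0 0 0 0 0 -1' 50
python3 - <<'E'
from h import *
c=grab('side');s=bot.read_state();u,v=proj(c,s['tcp_pos'])[0];print(u,v)
u,v=int(u),int(v);cv2.imwrite('pics/g1.png',cv2.resize(c['img'][v-60:v+40,u-65:u+65],(650,500),interpolation=3))
E
```

```text
t: 3.22
tcp_pos: [0.4584, 0.0931, 0.0152]
tcp_rot: [[0.942, 0.336, 0.004], [0.336, -0.942, 0.0], [0.003, 0.001, -1.0]]
wrist_force: [-1.2, -1.4, 7.0]
width: 0.038
finger_force: 50.9
279.82836113734504 247.59461173442884
```

View pics/g1.png

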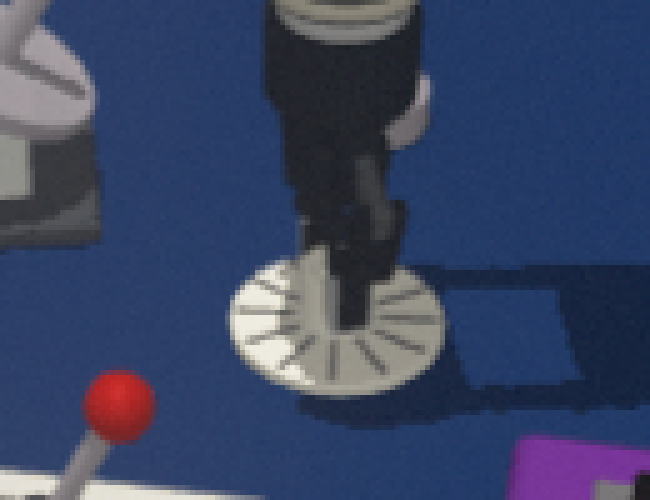

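The fingers are closed on the hub at 38 mm. Now lift, tilt, and look.

```bash
cat >> h.py <<'E'
az=np.radians(-169.7); N=np.array([.5*np.cos(az),.5*np.sin(az),np.cos(np.pi/6)]); FOOT=np.array([.646,-.027,.085])
def Rpost(R0): return Ro.align_vectors([-N],[R0[:,2]])[0].as_matrix()@R0
def inpost(p):
    "post coords: h along axis, lateral (level y), and up-lean x"
    y=np.cross([0,0,1],N); y/=np.linalg.norm(y); x=np.cross(y,N); return np.array([(p-FOOT)@x,(p-FOOT)@y,(p-FOOT)@N])
E
python3 -m pendant '0 0 0 0 0 -.1 -1;0 0 0 0 0 -.2 -1;0 0 0 0 0 -.2 -1;0 0 0 0 0 -.2 -1;0 0 0 0 0 -.1 -1;0 0 0 0 0 0 -1'
python3 - <<'E'
from h import *
R=Rpost(bot.read_state()['tcp_rot']); print(R.round(3)); go(FOOT+.135*N,R)
E
```

```text
t: 4.03
tcp_pos: [0.4584, 0.0932, 0.2162]
tcp_rot: [[0.942, 0.336, 0.006], [0.336, -0.942, 0.001], [0.006, 0.001, -1.0]]
wrist_force: [-0.1, 0.2, -2.3]
width: 0.0378
finger_force: 51.1
[[ 0.812  0.315  0.492]
 [ 0.313 -0.946  0.089]
 [ 0.493  0.081 -0.866]]
turn [-0.0134  0.0812 -0.    ] rows>=2.8 | shift [0.1999 0.6485 0.2406] rows>=2.9
```

```bash
python3 -m pendant '-.0034 .0203 0 0 0 0 -1;-.0034 .0203 0 0 0 0 -1;-.0034 .0203 0 0 0 0 -1;-.0034 .0203 0 0 0 0 -1;0 0 0 .05 .16 .06 -1;0 0 0 .05 .16 .06 -1;0 0 0 .05 .16 .06 -1;0 0 0 .05 .165 .06 -1;0 0 0 0 0 0 -1;0 0 0 0 0 0 -1'
cat > look.py <<'E'
from h import *
import sys
np.set_printoptions(precision=4,suppress=True)
# fit flange plane points of held disc, colour white, in tool frame
s=bot.read_state();R=s['tcp_rot'];p0=s['tcp_pos']
out=[]
for cn in('top','side'):
    c=grab(cn);P=cloud(c).reshape(-1,3);g=c['img'].reshape(-1,3).astype(int)
    q=(P-p0)@R; m=(np.linalg.norm(q[:,:2],axis=1)<.075)&(q[:,2]>-.01)&(q[:,2]<.025)&(g.min(1)>float(sys.argv[1]))
    f=q[m];out.append(f)
    pl=f[np.linalg.norm(f[:,:2],axis=1)>.028]; A=np.c_[pl[:,:2],np.ones(len(pl))];co=np.linalg.lstsq(A,pl[:,2],rcond=None)[0]
    # circle from convex hull
    h=cv2.convexHull((f[:,:2]).astype(np.float32))[:,0]; 
    from scipy.optimize import least_squares
    x=least_squares(lambda x:np.linalg.norm(h-x,axis=1)-.055,[0,0],loss='soft_l1',f_scale=.001).x
    print(cn,m.sum(),'flange plane (tool)',co,'centre',x,'minenc',cv2.minEnclosingCircle(h))
    u,v=proj(c,p0)[0].astype(int);cv2.imwrite(f'pics/{sys.argv[2]}{cn}.png',cv2.resize(c['img'][v-60:v+60,u-60:u+60],(400,400),interpolation=3))
print('tcp post',inpost(p0),'z.n',-R[:,2]@N)
w=np.hstack([cv2.imread(f'pics/{sys.argv[2]}{cn}.png') for cn in('top','side')]);cv2.imwrite(f'pics/{sys.argv[2]}.png',w)
E
python3 look.py 110 d
```

```text
t: 5.28
tcp_pos: [0.5754, -0.0383, 0.1959]
tcp_rot: [[0.817, 0.315, 0.483], [0.313, -0.946, 0.088], [0.484, 0.079, -0.871]]
wrist_force: [-0.5, -0.0, -2.3]
width: 0.0382
finger_force: 51.2
top 591 flange plane (tool) [0.0241 0.0021 0.0057] centre [-0.0012  0.0006] minenc ((-7.752828969387338e-05, 0.0006843865267001092), 0.0544290617108345)
side 490 flange plane (tool) [ 0.0149 -0.0221  0.0075] centre [-0.0007 -0.0021] minenc ((-0.0005685428623110056, -0.0025214054621756077), 0.05535326153039932)
tcp post [ 0.0065 -0.0015  0.1318] z.n 0.999940242369094
```

View pics/d.png

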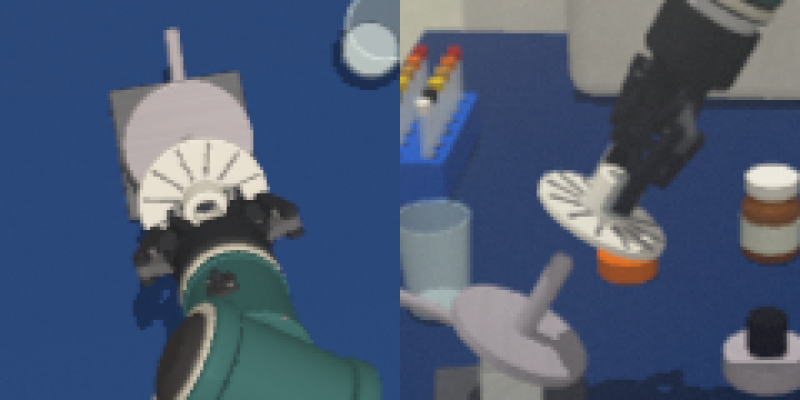

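Run:
```python
from h import *
s=bot.read_state();R=Rpost(s['tcp_rot']);off=R@[-.001,0,0]
go(FOOT+.100*N-off,R); rel(R,FOOT+.1*N,FOOT+.015*N)
```

```text
turn [-0.0002  0.0014  0.    ] rows>=0.0 | shift [0.024  0.0118 0.1306] rows>=0.5
turn [0. 0. 0.] rows>=0.0 | shift [0.   0.   0.34] rows>=1.4
```

```bash
python3 -m pendant '-.0002 .0014 0 .024 .012 .07 -1;0 0 0 0 0 .06 -1;0 0 0 0 0 0 -1;0 0 0 0 0 0 -1;0 0 0 0 0 .04 -1;0 0 0 0 0 .04 -1;0 0 0 0 0 0 -1'
python3 - <<'E'
from h import *
s=bot.read_state();R=Rpost(s['tcp_rot']);print(inpost(s['tcp_pos']));go(FOOT+.03*N-R@[-.001,0,0],R)
E
```

```text
t: 6.25
tcp_pos: [0.6084, -0.0348, 0.1548]
tcp_rot: [[0.812, 0.315, 0.492], [0.313, -0.946, 0.089], [0.494, 0.082, -0.866]]
wrist_force: [0.2, 0.1, -1.5]
width: 0.0379
finger_force: 51.3
[-0.0016748   0.00099227  0.07965629]
turn [ 0.0001 -0.      0.    ] rows>=0.0 | shift [-0.002  -0.005   0.1986] rows>=0.8
```

```bash
python3 -m pendant '0 0 0 -.002 -.004 .04 -1;0 0 0 0 0 .05 -1;0 0 0 0 0 .05 -1;0 0 0 0 0 .05 -1;0 0 0 0 0 0 -1'
python3 -m pendant '0 0 0 0 0 .03 -1;0 0 0 0 0 .02 -1;0 0 0 0 0 .012 -1;0 0 0 0 0 0 -1;0 0 0 0 0 0 -1'
python3 - <<'E'
from h import *
s=bot.read_state();print(inpost(s['tcp_pos']),s['wrist_force']@N)
E
```

```text
t: 6.88
tcp_pos: [0.6312, -0.0297, 0.1131]
tcp_rot: [[0.812, 0.315, 0.492], [0.313, -0.946, 0.089], [0.493, 0.081, -0.866]]
wrist_force: [-0.6, 0.7, -2.2]
width: 0.0385
finger_force: 51.2
t: 7.5
tcp_pos: [0.6395, -0.0287, 0.1018]
tcp_rot: [[0.81, 0.314, 0.495], [0.313, -0.946, 0.088], [0.496, 0.083, -0.865]]
wrist_force: [-0.0, 0.2, -0.9]
width: 0.0381
finger_force: 51.2
[-0.00258885  0.00051964  0.01790387] -0.7627095612923711
```

```bash
python3 -m pendant '0 0 0 0 0 .01 -1;0 0 0 0 0 .01 -1;0 0 0 0 0 0 -1;0 0 0 0 0 0 -1'
python3 - <<'E'
from h import *
s=bot.read_state();print(inpost(s['tcp_pos']),s['wrist_force']@N)
E
```

```text
t: 8.0
tcp_pos: [0.6412, -0.0285, 0.0992]
tcp_rot: [[0.81, 0.315, 0.495], [0.313, -0.945, 0.089], [0.496, 0.083, -0.865]]
wrist_force: [-21.4, -3.7, 19.4]
width: 0.0381
finger_force: 54.5
[-0.00279076  0.00057398  0.01480513] 27.628337032088123
```

```bash
python3 -m pendant '0 0 0 0 0 -.008 -1;0 0 0 0 0 0 0.5;0 0 0 0 0 0 0.5;0 0 0 0 0 0 0.5;0 0 0 0 0 0 .5'
python3 -m pendant '0 0 0 0 0 -.1 .5;0 0 0 0 0 -.2 .5;0 0 0 0 0 -.2 1;0 0 0 0 0 -.1 1;0 0 0 0 0 0 1'
python3 - <<'E'
from h import *
np.set_printoptions(precision=4,suppress=True)
s=bot.read_state();print(inpost(s['tcp_pos']),s['joint_pos'])
for cn in('top','side'):
    c=grab(cn);P=cloud(c).reshape(-1,3);g=c['img'].reshape(-1,3).astype(int)
    q=np.array([inpost(p) for p in P[(np.linalg.norm(P-FOOT,axis=1)<.07)]]);
    r=np.linalg.norm(q[:,:2],axis=1);f=q[(r>.03)&(r<.05)&(q[:,2]>-.01)];h=q[(r<.018)&(r>.013)&(q[:,2]>.025)]
    print(cn,len(f),np.median(f[:,2]),len(h),np.median(h[:,2]))
# go to above spacer, upright: rotation back to vertical
R=s['tcp_rot'];Rd=Ro.align_vectors([[0,0,-1.]],[R[:,2]])[0].as_matrix()@R
go([.5885,-.2866,.08],Rd)
E
```

```text
t: 8.62
tcp_pos: [0.641, -0.0284, 0.0988]
tcp_rot: [[0.811, 0.314, 0.494], [0.313, -0.946, 0.089], [0.495, 0.083, -0.865]]
wrist_force: [0.4, 0.4, -0.3]
width: 0.0645
finger_force: 0.0
t: 9.25
tcp_pos: [0.5678, -0.0422, 0.2318]
tcp_rot: [[0.808, 0.313, 0.499], [0.313, -0.946, 0.087], [0.499, 0.086, -0.862]]
wrist_force: [0.5, -0.9, -0.1]
width: 0.0856
finger_force: 0.0
[-0.0044  0.001   0.1669] [-0.244  -0.242   2.2043  0.3195  0.7118  0.7906]
top 508 0.008881240315475667 41 0.040917746974825135
side 265 0.0071536008156948515 45 0.03695064789337646
turn [ 0.0138 -0.0825 -0.    ] rows>=2.8 | shift [-0.2469  0.9522  0.592 ] rows>=4.6
```

The disc is home: flange top at 8 mm, hub at about 39 mm. Now the spacer.

```bash
python3 -m pendant '.0034 -.0206 0 0 0 0 1;.0034 -.0206 0 0 0 0 1;.0034 -.0206 0 0 0 0 1;.0036 -.0206 0 0 0 0 1;0 0 0 -.06 .23 .05 1;0 0 0 -.06 .23 .1 1;0 0 0 -.06 .23 .1 1;0 0 0 -.06 .23 .1 1;0 0 0 -.007 .032 .2 1;0 0 0 0 0 0 1;0 0 0 0 0 0 1'
python3 - <<'E'
from h import *
go([.5885,-.2866,-.003])
E
```

```text
t: 10.72
tcp_pos: [0.5881, -0.2802, 0.0925]
tcp_rot: [[0.942, 0.337, -0.001], [0.337, -0.942, 0.002], [0.0, -0.002, -1.0]]
wrist_force: [0.6, -0.6, 0.0]
width: 0.0854
finger_force: 0.0
turn [0. 0. 0.] rows>=0.0 | shift [-0.0073  0.0252  0.3819] rows>=1.5
```

```bash
python3 -m pendant '0 0 0 -.007 .025 .1 1;0 0 0 0 0 .15 1;0 0 0 0 0 .1 1;0 0 0 0 0 .008 1;0 0 0 0 0 0 -1;0 0 0 0 0 0 -1;0 0 0 0 0 0 -1;0 0 0 0 0 0 -1;0 0 0 0 0 0 -1' 50
python3 -m pendant '0 0 0 0 0 -.1 -1;0 0 0 0 0 -.2 -1;0 0 0 0 0 -.2 -1;0 0 0 0 0 -.2 -1;0 0 0 0 0 -.2 -1;0 0 0 0 0 0 -1;0 0 0 0 0 0 -1'
python3 - <<'E'
from h import *
R=Rpost(bot.read_state()['tcp_rot']); go(FOOT+.125*N,R)
E
```

```text
t: 11.85
tcp_pos: [0.5911, -0.2882, 0.0074]
tcp_rot: [[0.942, 0.336, 0.006], [0.336, -0.942, -0.001], [0.005, 0.003, -1.0]]
wrist_force: [-1.2, 1.8, 5.4]
width: 0.0578
finger_force: 52.8
t: 12.72
tcp_pos: [0.5884, -0.2876, 0.2296]
tcp_rot: [[0.942, 0.336, 0.002], [0.336, -0.942, -0.0], [0.002, 0.001, -1.0]]
wrist_force: [-0.6, 0.8, -1.2]
width: 0.0577
finger_force: 53.9
turn [-0.0134  0.0819 -0.    ] rows>=2.8 | shift [ 0.2274 -0.96    0.2074] rows>=4.0
```

```bash
python3 -m pendant '-.0034 .0205 0 0 0 0 -1;-.0034 .0205 0 0 0 0 -1;-.0034 .0205 0 0 0 0 -1;-.0032 .0205 0 0 0 0 -1;0 0 0 .05 -.2 .02 -1;0 0 0 .05 -.2 .02 -1;0 0 0 .05 -.2 .03 -1;0 0 0 .05 -.2 .06 -1;0 0 0 .027 -.16 .07 -1;0 0 0 0 0 0 -1;0 0 0 0 0 0 -1'
python3 - <<'E'
from h import *
np.set_printoptions(precision=4,suppress=True)
s=bot.read_state();R=s['tcp_rot'];p0=s['tcp_pos'];ims=[]
for cn in('top','side'):
    c=grab(cn);P=cloud(c).reshape(-1,3);g=c['img'].reshape(-1,3).astype(int)
    q=(P-p0)@R;m=(np.linalg.norm(q,axis=1)<.06)&(g[:,2]>100)&(g[:,2]>g[:,0]*2);f=q[m]
    h=cv2.convexHull(f[:,:2].astype(np.float32))[:,0]
    print(cn,m.sum(),'z',np.percentile(f[:,2],[3,50,97]),'enc',cv2.minEnclosingCircle(h),'min/max',f.min(0),f.max(0))
    u,v=proj(c,p0)[0].astype(int);ims.append(cv2.resize(c['img'][v-50:v+50,u-50:u+50],(400,400),interpolation=3))
cv2.imwrite('pics/s.png',np.hstack(ims))
print(inpost(p0),R[:,2]@-N);go(FOOT+.105*N,Rpost(R))
E
```

```text
t: 14.1
tcp_pos: [0.5827, -0.0382, 0.1927]
tcp_rot: [[0.813, 0.316, 0.489], [0.313, -0.945, 0.091], [0.491, 0.08, -0.867]]
wrist_force: [-0.1, -0.8, -1.3]
width: 0.0579
finger_force: 54.0
top 233 z [-0.0195 -0.0148  0.0045] enc ((0.004929747432470322, 0.00012573091953527182), 0.029461247846484184) min/max [-0.0145 -0.0287 -0.0329] [0.0299 0.0295 0.0572]
side 202 z [-0.016  -0.0097  0.0039] enc ((-0.0026174376253038645, -0.001109936973080039), 0.035415615886449814) min/max [-0.0319 -0.0355 -0.0284] [0.0285 0.0332 0.0058]
[ 0.0019 -0.0003  0.1254] 0.9999951176284085
turn [-0.      0.0001 -0.0002] rows>=0.0 | shift [ 0.0029 -0.0039  0.0849] rows>=0.3
```

View pics/s.png

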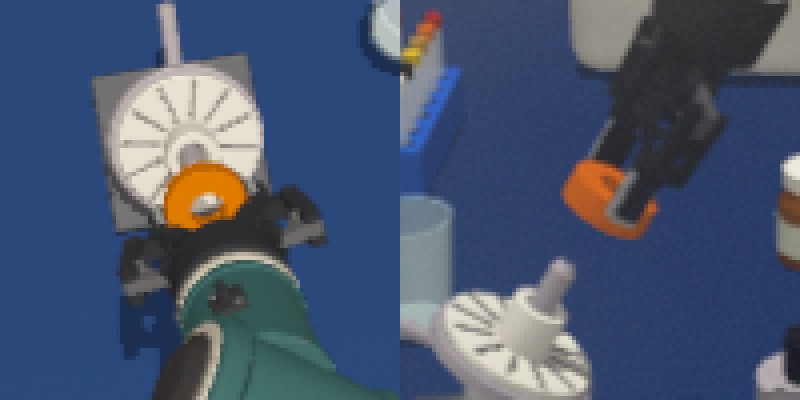

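The disc is seated (left view, around (185,135)), and the ring is held square and centred.

```bash
python3 -m pendant '0 0 0 .003 -.004 .05 -1;0 0 0 0 0 .05 -1;0 0 0 0 0 .04 -1;0 0 0 0 0 .04 -1;0 0 0 0 0 0 -1'
python3 - <<'E'
from h import *
s=bot.read_state();R=Rpost(s['tcp_rot']);print(inpost(s['tcp_pos']));go(FOOT+.05*N,R)
E
```

```text
t: 14.82
tcp_pos: [0.6055, -0.033, 0.154]
tcp_rot: [[0.813, 0.315, 0.489], [0.312, -0.946, 0.091], [0.491, 0.079, -0.867]]
wrist_force: [-0.6, 0.0, -1.3]
width: 0.058
finger_force: 54.0
[ 0.00091835 -0.00136436  0.08020834]
turn [-0.0003  0.0004  0.    ] rows>=0.0 | shift [0.0027 0.006  0.1208] rows>=0.5
```

```bash
python3 -m pendant '0 0 0 .003 .006 .04 -1;0 0 0 0 0 .04 -1;0 0 0 0 0 .03 -1;0 0 0 0 0 .01 -1;0 0 0 0 0 0 -1;0 0 0 0 0 0 -1'
python3 - <<'E'
from h import *
s=bot.read_state();print(inpost(s['tcp_pos']),s['wrist_force']@N)
E
```

```text
t: 15.58
tcp_pos: [0.6219, -0.0318, 0.1304]
tcp_rot: [[0.812, 0.315, 0.492], [0.312, -0.946, 0.09], [0.494, 0.081, -0.866]]
wrist_force: [-0.3, -0.4, -0.9]
width: 0.0578
finger_force: 54.0
[-0.00145951  0.00038773  0.05158128] -0.5869072805593027
```

```bash
python3 -m pendant '0 0 0 0 0 .01 -1;0 0 0 0 0 .01 -1;0 0 0 0 0 0 -1;0 0 0 0 0 0 -1'
python3 - <<'E'
from h import *
s=bot.read_state();print(inpost(s['tcp_pos']),s['wrist_force']@N)
E
```

```text
t: 16.08
tcp_pos: [0.6242, -0.0314, 0.1265]
tcp_rot: [[0.812, 0.315, 0.492], [0.313, -0.946, 0.09], [0.494, 0.081, -0.866]]
wrist_force: [-7.6, -1.1, 5.2]
width: 0.0579
finger_force: 54.9
[-0.0014909   0.00039335  0.04705045] 8.33188530118545
```

```bash
python3 -m pendant '0 0 0 0 0 .006 -1;0 0 0 0 0 0 -1;0 0 0 0 0 -.006 -1;0 0 0 0 0 -.003 -1;0 0 0 0 0 0 1;0 0 0 0 0 0 1;0 0 0 0 0 0 1;0 0 0 0 0 0 1'
python3 -m pendant '0 0 0 0 0 -.05 1;0 0 0 0 0 -.2 1;0 0 0 0 0 -.2 1;0 0 0 0 0 -.05 1;0 0 0 0 0 0 1'
python3 - <<'E'
from h import *
np.set_printoptions(precision=4,suppress=True)
s=bot.read_state();print(inpost(s['tcp_pos']))
for cn in('top','side'):
    c=grab(cn);P=cloud(c).reshape(-1,3)
    q=np.array([inpost(p) for p in P[(np.linalg.norm(P-FOOT,axis=1)<.09)]])
    r=np.linalg.norm(q[:,:2],axis=1);h=q[(r<.027)&(r>.016)&(q[:,2]>.045)]
    print(cn,len(h),np.median(h[:,2]))
R=s['tcp_rot'];Rd=Ro.align_vectors([[0,0,-1.]],[R[:,2]])[0].as_matrix()@R
go([.447,-.109,.15],Rd)
E
```

```text
t: 17.08
tcp_pos: [0.624, -0.0313, 0.1263]
tcp_rot: [[0.812, 0.315, 0.491], [0.312, -0.946, 0.09], [0.493, 0.08, -0.866]]
wrist_force: [0.1, 0.3, 0.4]
width: 0.0856
finger_force: 0.0
t: 17.7
tcp_pos: [0.5627, -0.0429, 0.2363]
tcp_rot: [[0.811, 0.314, 0.494], [0.312, -0.946, 0.089], [0.495, 0.082, -0.865]]
wrist_force: [0.4, -1.3, -0.9]
width: 0.0851
finger_force: 0.0
[-0.0022  0.0008  0.1734]
top 169 0.06287285663131005
side 121 0.06000676724671029
turn [ 0.0132 -0.0819 -0.    ] rows>=2.8 | shift [-0.5222  0.0966  0.3329] rows>=2.5
```

The spacer is home (top at about 61 mm). Next is the cap.

```bash
python3 -m pendant '.0033 -.0205 0 0 0 0 1;.0033 -.0205 0 0 0 0 1;.0033 -.0205 0 0 0 0 1;.0033 -.0205 0 0 0 0 1;0 0 0 -.18 .03 .05 1;0 0 0 -.18 .03 .1 1;0 0 0 -.16 .035 .1 1;0 0 0 0 0 .08 1;0 0 0 0 0 0 1;0 0 0 0 0 0 1'
python3 - <<'E'
from h import *
go([.447,-.109,.030])
E
```

```text
t: 19.05
tcp_pos: [0.4485, -0.1085, 0.1518]
tcp_rot: [[0.942, 0.336, 0.001], [0.336, -0.942, -0.0], [0.001, 0.001, -1.0]]
wrist_force: [0.8, 0.0, -0.3]
width: 0.0851
finger_force: 0.0
turn [0. 0. 0.] rows>=0.0 | shift [-6.700e-03 -4.000e-04  4.871e-01] rows>=1.9
```

```bash
python3 -m pendant '0 0 0 -.006 0 .2 1;0 0 0 0 0 .2 1;0 0 0 0 0 .08 1;0 0 0 0 0 0 1;0 0 0 0 0 0 -1;0 0 0 0 0 0 -1;0 0 0 0 0 0 -1;0 0 0 0 0 0 -1;0 0 0 0 0 0 -1;0 0 0 0 0 0 -1' 80
python3 -m pendant '0 0 0 0 0 -.1 -1;0 0 0 0 0 -.2 -1;0 0 0 0 0 -.2 -1;0 0 0 0 0 -.2 -1;0 0 0 0 0 -.15 -1;0 0 0 0 0 0 -1;0 0 0 0 0 0 -1'
python3 - <<'E'
from h import *
R=Rpost(bot.read_state()['tcp_rot']); go(FOOT+.150*N,R)
E
```

```text
t: 20.3
tcp_pos: [0.4485, -0.1096, 0.0339]
tcp_rot: [[0.942, 0.336, 0.005], [0.336, -0.942, -0.001], [0.004, 0.003, -1.0]]
wrist_force: [-0.3, 1.2, 5.9]
width: 0.0339
finger_force: 79.7
t: 21.18
tcp_pos: [0.4454, -0.1088, 0.2429]
tcp_rot: [[0.942, 0.336, -0.001], [0.336, -0.942, -0.0], [-0.001, -0.0, -1.0]]
wrist_force: [-0.2, -0.4, -4.5]
width: 0.0335
finger_force: 80.2
turn [-0.0135  0.0823 -0.    ] rows>=2.8 | shift [ 0.4418 -0.1083  0.3711] rows>=2.3
```

```bash
python3 -m pendant '-.0034 .0206 0 0 0 0 -1;-.0034 .0206 0 0 0 0 -1;-.0034 .0206 0 0 0 0 -1;-.0033 .0206 0 0 0 0 -1;0 0 0 .15 -.03 .07 -1;0 0 0 .15 -.04 .1 -1;0 0 0 .14 -.04 .12 -1;0 0 0 0 0 .06 -1;0 0 0 0 0 0 -1;0 0 0 0 0 0 -1'
python3 - <<'E'
from h import *
np.set_printoptions(precision=4,suppress=True)
s=bot.read_state();R=s['tcp_rot'];p0=s['tcp_pos'];ims=[]
for cn in('top','side'):
    c=grab(cn);P=cloud(c).reshape(-1,3)
    q=(P-p0)@R;m=(np.linalg.norm(q[:,:2],axis=1)<.048)&(q[:,2]>.006)&(q[:,2]<.04);f=q[m]
    x=cv2.minEnclosingCircle(f[:,:2].astype(np.float32))
    print(cn,m.sum(),'z',np.percentile(f[:,2],[3,50,97]),x,f.min(0),f.max(0))
    u,v=proj(c,p0)[0].astype(int);ims.append(cv2.resize(c['img'][v-50:v+50,u-50:u+50],(400,400),interpolation=3))
cv2.imwrite('pics/k.png',np.hstack(ims))
print(inpost(p0),R[:,2]@-N);go(FOOT+.110*N,Rpost(R))
E
```

```text
t: 22.42
tcp_pos: [0.5687, -0.0412, 0.2193]
tcp_rot: [[0.812, 0.314, 0.492], [0.312, -0.946, 0.089], [0.493, 0.081, -0.866]]
wrist_force: [-0.3, -0.2, -2.9]
width: 0.0338
finger_force: 80.6
top 282 z [0.0065 0.0099 0.0281] ((0.0016474028816446662, 0.00032193248625844717), 0.03808506578207016) [-0.0133 -0.0364  0.0061] [0.0391 0.0378 0.0337]
side 403 z [0.008  0.0146 0.0321] ((0.0017604960594326258, -0.002014336409047246), 0.03922576457262039) [-0.0367 -0.039   0.0062] [0.0376 0.0365 0.0336]
[0.0009 0.0001 0.1556] 0.9999998813898676
turn [ 0.0003 -0.0003  0.    ] rows>=0.0 | shift [-0.0025 -0.0034  0.187 ] rows>=0.7
```

View pics/k.png

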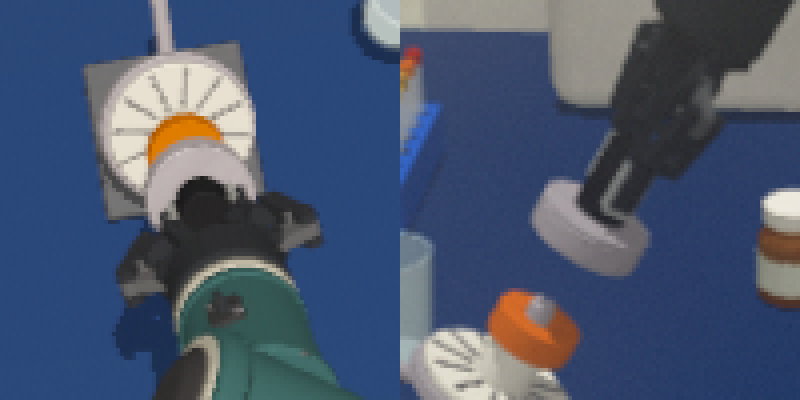

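The cap is held square and centred, about 1 mm off. Lowering.

```bash
python3 -m pendant '0 0 0 -.005 -.003 .06 -1;0 0 0 0 0 .05 -1;0 0 0 0 0 .05 -1;0 0 0 0 0 .015 -1;0 0 0 0 0 0 -1'
python3 - <<'E'
from h import *
s=bot.read_state();print(inpost(s['tcp_pos']),s['wrist_force']@N);go(FOOT+.098*N-.001*s['tcp_rot'][:,0],Rpost(s['tcp_rot']))
E
```

```text
t: 23.15
tcp_pos: [0.5906, -0.0365, 0.1818]
tcp_rot: [[0.811, 0.315, 0.493], [0.313, -0.946, 0.09], [0.494, 0.082, -0.865]]
wrist_force: [-0.1, -0.2, -4.3]
width: 0.0339
finger_force: 80.6
[ 0.00029367 -0.00057213  0.11198695] -3.6385570443155344
turn [ 0.     -0.0002 -0.    ] rows>=0.0 | shift [-0.0032  0.0024  0.056 ] rows>=0.2
```

```bash
python3 -m pendant '0 0 0 -.003 .002 .02 -1;0 0 0 0 0 .02 -1;0 0 0 0 0 .016 -1;0 0 0 0 0 .01 -1;0 0 0 0 0 0 -1;0 0 0 0 0 0 -1'
python3 - <<'E'
from h import *
s=bot.read_state();print(inpost(s['tcp_pos']),s['wrist_force']@N)
E
```

```text
t: 23.9
tcp_pos: [0.5984, -0.0359, 0.1681]
tcp_rot: [[0.81, 0.315, 0.494], [0.313, -0.946, 0.089], [0.495, 0.082, -0.865]]
wrist_force: [-0.3, -0.1, -2.6]
width: 0.0336
finger_force: 80.9
[0.00037978 0.00028295 0.09616192] -2.0547334396812706
```

```bash
python3 -m pendant '0 0 0 0 0 .01 -1;0 0 0 0 0 .008 -1;0 0 0 0 0 0 -1;0 0 0 0 0 0 -1'
python3 - <<'E'
from h import *
s=bot.read_state();print(inpost(s['tcp_pos']),s['wrist_force']@N)
E
```

```text
t: 24.4
tcp_pos: [0.5998, -0.0358, 0.1681]
tcp_rot: [[0.809, 0.317, 0.495], [0.315, -0.945, 0.09], [0.496, 0.083, -0.864]]
wrist_force: [-33.7, -3.7, 29.0]
width: 0.0335
finger_force: 86.1
[-0.00078684  0.00035411  0.09548256] 42.03130592885082
```

```bash
python3 -m pendant '0 0 0 0 0 -.014 -1;0 0 0 0 0 0 -1;0 0 0 0 0 0 1;0 0 0 0 0 0 1;0 0 0 0 0 0 1;0 0 0 0 0 0 1'
python3 -m pendant '0 0 0 0 0 -.05 1;0 0 0 0 0 -.15 1;0 0 0 0 0 -.2 1;0 0 0 0 0 -.1 1;0 0 0 0 0 0 -1'
python3 - <<'E'
from h import *
np.set_printoptions(precision=4,suppress=True)
s=bot.read_state();print(inpost(s['tcp_pos']))
for cn in('top','side'):
    c=grab(cn);P=cloud(c).reshape(-1,3)
    q=np.array([inpost(p) for p in P[(np.linalg.norm(P-FOOT,axis=1)<.14)]])
    r=np.linalg.norm(q[:,:2],axis=1);b=q[(r<.034)&(r>.023)&(q[:,2]>.075)];k=q[(r<.015)&(q[:,2]>.1)]
    print(cn,len(b),np.median(b[:,2]),'(86)',len(k),np.median(k[:,2]),'(120)')
a=np.radians(-5.4);x=np.array([np.cos(a),np.sin(a),0]);z=np.array([0,0,-1.]);Rt=np.c_[x,np.cross(z,x),z]
go([.484,.380,.26],Rt)
E
```

```text
t: 25.15
tcp_pos: [0.5991, -0.0358, 0.1672]
tcp_rot: [[0.81, 0.315, 0.494], [0.313, -0.946, 0.089], [0.496, 0.082, -0.865]]
wrist_force: [0.1, 0.0, 0.1]
width: 0.0856
finger_force: 0.0
t: 25.78
tcp_pos: [0.538, -0.0477, 0.2792]
tcp_rot: [[0.808, 0.313, 0.5], [0.313, -0.946, 0.087], [0.5, 0.086, -0.862]]
wrist_force: [0.5, -0.6, 0.1]
width: 0.0699
finger_force: 0.0
[-0.0018  0.0011  0.2232]
top 185 0.08645517155704124 (86) 86 0.12086375255241519 (120)
side 116 0.08475926684111788 (86) 70 0.1175378772446895 (120)
turn [-0.0045 -0.0843  0.0679] rows>=3.6 | shift [-0.3714 -1.6806  0.0603] rows>=6.9
```

The cap is home (body top at 86 mm). Next, the toggle.

```bash
python3 -m pendant '-.0009 -.0169 .0136 0 0 0 -1;-.0009 -.0169 .0136 0 0 0 -1;-.0009 -.0169 .0136 0 0 0 -1;-.0009 -.0169 .0136 0 0 0 -1;-.0009 -.0169 .0136 0 0 0 -1;0 0 0 0 0 0 -1'
python3 -m pendant '0 0 0 -.046 -.21 .0075 -1;0 0 0 -.046 -.21 .0075 -1;0 0 0 -.046 -.21 .0075 -1;0 0 0 -.046 -.21 .0075 -1;0 0 0 -.046 -.21 .0075 -1;0 0 0 -.046 -.21 .0075 -1;0 0 0 -.046 -.21 .0075 -1;0 0 0 -.046 -.21 .0075 -1;0 0 0 0 0 0 -1;0 0 0 0 0 0 -1'
python3 - <<'E'
from h import *
go([.482,.380,.172]);rel(bot.read_state()['tcp_rot'],np.array([.482,.380,.172]),[.555,.3735,.172])
E
```

```text
t: 26.62
tcp_pos: [0.5379, -0.0465, 0.2723]
tcp_rot: [[0.996, -0.093, -0.006], [-0.093, -0.996, 0.001], [-0.006, -0.0, -1.0]]
wrist_force: [0.9, 0.3, 0.4]
width: -0.0003
finger_force: 0.0
t: 27.88
tcp_pos: [0.4843, 0.3792, 0.2592]
tcp_rot: [[0.996, -0.093, -0.002], [-0.093, -0.996, -0.001], [-0.002, 0.001, -1.0]]
wrist_force: [0.5, 0.2, -0.5]
width: 0.0002
finger_force: 0.0
turn [0. 0. 0.] rows>=0.0 | shift [-0.0084 -0.0029  0.349 ] rows>=1.4
turn [0. 0. 0.] rows>=0.0 | shift [ 0.2932 -0.0011 -0.0007] rows>=1.2
```

```bash
python3 -m pendant '0 0 0 -.008 -.003 .15 -1;0 0 0 0 0 .15 -1;0 0 0 0 0 .05 -1;0 0 0 0 0 0 -1;0 0 0 .06 0 0 -1;0 0 0 .06 0 0 -1;0 0 0 .06 0 0 -1;0 0 0 .06 0 0 -1;0 0 0 .05 0 0 -1;0 0 0 0 0 0 -1;0 0 0 0 0 0 -1'
python3 - <<'E'
from h import *
from scipy.optimize import least_squares
for cn in('top','side'):
    c=grab(cn);p=cloud(c).reshape(-1,3);g=c['img'].reshape(-1,3).astype(int)
    m=(g[:,2]>110)&(g[:,1]<60)&(g[:,0]<60)&(abs(p[:,0]-.565)<.08)&(abs(p[:,1]-.373)<.05)&(p[:,2]>.13)&(p[:,2]<.23);q=p[m]
    print(cn,m.sum(),q.mean(0) if m.sum() else None)
E
```

```text
t: 29.25
tcp_pos: [0.5549, 0.3738, 0.1724]
tcp_rot: [[0.996, -0.094, -0.002], [-0.094, -0.996, -0.0], [-0.002, 0.0, -1.0]]
wrist_force: [0.4, -0.2, 0.5]
width: -0.0
finger_force: 0.0
top 50 [0.59693213 0.36772048 0.19125603]
side 135 [0.59694576 0.37632619 0.18751038]
```

The toggle has snapped over: the ball is at x≈0.60. I'll back off, rise, and take a last look.

```bash
python3 -m pendant '0 0 0 -.1 0 0 -1;0 0 0 -.15 0 0 -1;0 0 0 -.05 0 -.1 -1;0 0 0 0 0 -.2 -1;0 0 0 0 0 -.1 -1;0 0 0 0 0 0 -1;0 0 0 0 0 0 -1;0 0 0 0 0 0 -1'
python3 - <<'E'
from h import *
cs=[cv2.resize(grab(n)['img'],(400,300)) for n in('top','side')];cv2.imwrite('pics/f.png',np.hstack(cs))
E
```

```text
t: 30.35
tcp_pos: [0.4797, 0.3803, 0.2705]
tcp_rot: [[0.996, -0.094, -0.005], [-0.094, -0.996, -0.002], [-0.004, 0.002, -1.0]]
wrist_force: [0.9, -0.6, -1.3]
width: -0.0004
finger_force: 0.0
```

View pics/f.png

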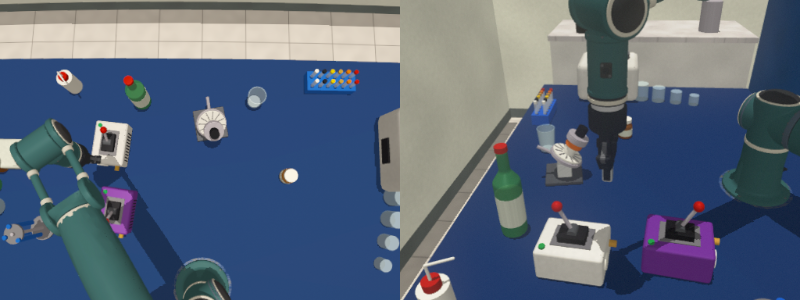

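The stack is on the post (side view, about (568,150)), and the white pump's ball at (557,206) has flipped. The purple box, beaker, bottle and jar are untouched.

```bash
python3 -c "
from cell import bot
print(bot.hand_in())"
```

```text
the job is handed in; nothing more can be done
None
```

The disc, spacer and cap are each pushed home on the post in that order, the white pump's toggle is flipped to its other side, the beaker, bottle and jar were left alone, and the job was handed in at about 30 s; no verdict was shown.

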